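# Lock the lap's spindle and hold its guard open for a disc change

## Robot

A 6-joint arm with a two-finger parallel gripper is mounted at the origin on a cart in front of the work surface, level with it; the furniture and walls round the work are solid. World frame = base frame: x ahead of the robot, y to its left, z up, the work surface at z = 0. Lengths are in m, angles in rad, forces in N, time in s.
With the tool pointing down it reaches from about 0.35 to 0.85 m from the base axis. Payload 8.1 kg.
Tool frame: the origin (TCP) lies at the very end of the fingers, on their centre line; the grasp point (between the pads) lies 19 mm behind it; z points along the fingers, y is the line along which they close (so a half turn about z gives the same grasp; the last joint's range is limited). The gripper opens to 93 mm and grips with 3 to 60 N. Pads are 15 mm wide; open, the fingers measure 128 mm over their backs; the gripper's body (75 mm by 188 mm) begins 65 mm behind the grasp point.
Start: joints at [-1.335, 0.13, 1.488, -0, 1.523, -0.085], TCP at [0.189, -0.569, 0.219] pointing down, gripper open.
Joint ranges: [-2.96, 2.96], [-0.89, 2.26], [0.02, 2.5], [-1.34, 4.48], [0, 2.73], [-2.66, 2.66]. Speed limits (rad/s): [2.39, 2.39, 2.79, 3.14, 3.14, 3.14].

## Interface

Orientations are given as a rotation vector (axis times angle).
In Python, from plant import robot gives the robot as it stands. The module is installed in compiled form; this text tells all that it offers.
- The arm moves only by the tool play_rows, never from a script. Its argument "increments" is text: rows parted by semicolons, each of 5 numbers parted by spaces: the shift along the tool's x, y, z in mm, then the turn about the tool's z in degrees, then the closure, from -1 (fully open) to 1 (shut). In form: dx dy dz yaw claw; .... A call has 1 to 20 rows; each row is the pose to reach, as a shift and turn from the pose commanded when the call began, along the tool's axes at that moment; what a row does not reach only later rows make up. A row lasts 1/10 s, in which the tool goes at most 50 mm and 8.59 degrees, less where a joint would pass 70% of its speed; a pose out of reach is approached as far as the arm can. A call with a gripper value outside its range is refused whole. The fingers move at their own pace and stop on an object; "force" is the grip in N (left out, the last holds). Time passes only in rows, so rows that repeat a pose let the fingers close. It gives the time, the measured TCP pose, the force, the opening and the grip force at its end, in the units of the state.
- robot.read_state(): the state, without advancing time (a new reading comes with each control period).
- robot.read_camera(name): name is "scene" or "side" or "wrist"; returns the picture (384x512x3 uint8, blue, green, red); there is no depth.
- robot.calibration(name): a dict with "vertical_fov" (degrees; the focal length in pixels is half the picture's height over the tangent of half this angle, whatever the lens; pixels are square), "cx", "cy" (the principal point, pixels), "rvec" (rotation vector, rad) and "tvec" (3), from world to camera coordinates, as OpenCV has them. Camera axes: x right, y down, z forward; pixel columns grow to the right and rows downward; lengths in m; the calibration is good to about 2 mm. The wrist camera is an equidistant fisheye: a pixel r from the principal point sees the ray r / f radians off the axis. A picture is of the moment at which its call begins: read the wrist's pose just before it. calibration takes no time and is no camera call; for the wrist camera it gives the pose at the moment of the call.
- robot.close_job(): hands the job in; it is judged then, once.
Trained networks look in the newest picture that a camera, given by its name, has taken for a name from the list of things; names that differ only in an ending like _2 or _b are one class to them, and where a whole thing is asked for, a point or a joint stands for the part that bears it (a point fixed in the world has none). Each returns a list of dicts, best first, with "conf" (0 to 1); they miss things now and then, are a little off and sometimes report something else, mostly with a low value. They report only what shows in the picture. A call takes as long as a camera call.
- robot.recognise(camera, query): "centre" ([x, y, z] in m, in world coordinates, good to about 4 mm: the middle of the surface that is visible of it).
- robot.regions_of(camera, query): "pixels" (384x512 bool, what is visible of it).
- robot.landmark_of(camera, query): "centre" ([x, y, z] in m, in world coordinates, good to about 4 mm: a listed point, or the origin of a listed thing).
The state is a dict: "t": time; "q": joint angles; "dq": joint speeds; "joint_torque": joint torques, N m; "tool_pos": TCP position; "orientation": TCP orientation; "force": force on the tool from outside, world axes, zero at the start; "wrist_torque": the same for the moment, N m; "opening": finger opening in m; "gripper_force": force on a finger pad.
Only numpy, scipy, OpenCV 4.12 (cv2) and the standard library are available. Lean on these libraries where they do the work, as an engineer would, in place of code of your own. Each camera call takes 0.05 s, during which the arm holds its last target. There are 200 camera calls.

## Task

The disc on the green flat lap is to be changed. First slide the red-knobbed spindle-lock bolt fully home, away from the front of the machine, into its keeper in the platen: only there does the knob line up with the round hole of the guard's tongue, so that the guard can rise over it. Then raise the sprung clear guard (it has a black handle) until it stands 60 degrees open from closed, and finish while still holding it there, steady, with the gripper; leave the loose things on the bench where they are.

Things in the scene. Friction and masses are not known exactly. Their poses are not given: they have to be found in the camera images.
- lap: flat lap, a low green machine screwed to the bench, 246 x 204 mm, deck 72 mm high. Origin on the bench top under the platen (3 mm in front of its axis), z up. Its front (dial and switch, black handle, red knob) looks to its own -x; +x is its back, where the guard is hinged; +y is to the left as seen from the front. It stands turned about z by 0.2 to 0.8 rad from the robot's frame
- lock_bolt (a joint): travel of the spindle-lock bolt in m along the lap's +x: 0 to 0.012 (withdrawn) at the start, 0.025 fully home against its stop, its tip in the keeper gap of the platen. It slides against about 1.5 N of friction and stays where it is left. While withdrawn its knob stands over the narrow slot of the guard's tongue and locks the guard shut; from about 0.022 on the guard can rise over the knob
- bolt_knob (a point): middle of the bolt's upright red knob, a round knob of 18 mm diameter and 34 mm height on a thin stem, 117 mm above the bench (knob from 100 to 134 mm); the flat steel tongue of the guard, 48 mm wide, lies just under it with its top at 96 mm. It moves along the lap's x with the bolt; at joint 0 it is 130 mm in front of the lap's origin and 30 mm to its -y side
- guard_angle (a joint): opening angle of the guard in rad: 0 closed (lying level on the deck), 1.047 is 60 degrees, stop at 1.5. A torsion spring and its weight (about 0.4 kg) pull it shut from every angle; moving the handle takes about 3.5 N at the start and 4 N at 60 degrees
- guard_hinge (a point): a point on the guard's hinge axis at the back of the lap, 82 mm behind the lap's origin and 85 mm above the bench; the axis runs along the lap's y
- guard: the sprung guard: a shallow clear box lid with a steel frame, 162 x 176 mm, 34 mm high, lying on the deck (its top 108 mm above the bench) over the platen, with a forked steel tongue and a black bow handle at its front edge. Origin on the hinge axis, in the middle of the guard's width; its axes are the lap's when closed and turn with the guard
- guard_handle (a point): middle of the black bow handle's round bar: 14 mm diameter along the lap's y, 58 mm long, about 40 mm free between its two stems, 33 mm clear in front of the guard. Closed: 120 mm in front of the lap's origin, 47 mm to its +y side, 104 mm above the bench, 25 mm free under the bar. It swings up and back about the hinge axis at 203 mm radius (closed: 202 mm in front of the axis, 19 mm above it)
- polish_bar: green bar of polishing compound, 62 x 38 x 26 mm, loose on the bench; leave alone
- salve_tin: round green and grey tin, 65 mm across, 25 mm high, loose; leave alone
- loupe: black eye loupe, 34 mm across, 29 mm high, loose; leave alone

How it is judged:
On the way, in this order (a step that is already met when the one before it is completed fails the run):
1. the spindle-lock bolt is fully home while the guard is still closed (value of joint lock_bolt above 0.022 m and value of joint guard_angle below 0.1 rad), for 0.2 s.
2. the guard has been raised to 60 degrees, within 8 degrees (value of joint guard_angle between 0.907 and 1.187 rad), for 0.2 s.
At the end, for the whole second after the job is handed in: The bolt is home (at least 22 of its 25 mm), the guard stands at 60 degrees within 8 degrees, at rest, and the gripper's fingers still carry it (contact of more than 1 N), through the last second (all of step 2 and value of joint lock_bolt above 0.022 m and velocity of joint guard_angle between -0.15 and 0.15 rad/s and contact force between the fingers and guard above 1 N); the arm keeps its last pose, push and grip.
It fails at once if a loose thing on the bench is moved by more than 30 mm (distance of any of polish_bar, salve_tin, loupe from where it was at the start of the episode above 0.03 m).
It also fails if it takes over 48 s, if anything falls off the work surface, if the arm or the gripper's body presses on something with over 40 N, if the wrist force passes 120 N, or if a joint passes its speed limit or range.

## Working session

There is one attempt and no reset: what is moved stays moved. The work goes in short steps, Python scripts to look and compute and a tool call to move; the robot and the scene stay as the last step left them, time stands still between calls to the robot, and variables do not carry over. Pictures are saved under pics/ and viewed, at most 10 in all, crops included, and the job is handed in when it is done.

Besides the shell and the picture viewer there is one more tool, called as name(argument=value, ...) on one line, values as JSON. play_rows: Moves the arm, as the interface text tells. Its arguments: {"type":"object","properties":{"increments":{"type":"string"},"force":{"type":"number"}},"required":["increments"]}

```bash
mkdir -p pics; python3 - <<'E'
from plant import robot
import cv2,numpy as np
s=robot.read_state();print(s['t'],s['tool_pos'],s['orientation'],s['opening'])
ims=[]
for c in('scene','side'):
    im=robot.read_camera(c);ims.append(im)
    for n in('lap','bolt_knob','guard_handle','guard_hinge','polish_bar','salve_tin','loupe'):
        r=robot.landmark_of(c,n);print(c,n,[(np.round(d['centre'],3).tolist(),round(d['conf'],2)) for d in r[:2]])
cv2.imwrite('pics/a.png',cv2.resize(np.vstack(ims),(400,600)) if 0 else ims[0]);cv2.imwrite('pics/b.png',ims[1])
print(robot.read_state()['t'])
E
```

```text
0.0 [ 0.18906489 -0.56882011  0.21757308] [-3.09942557e+00 -5.01421170e-01  2.99672739e-04] 0.09324174458009465
scene lap [([0.577, -0.009, -0.003], 0.93)]
scene bolt_knob [([0.516, -0.131, 0.113], 0.53)]
scene guard_handle []
scene guard_hinge [([0.627, 0.062, 0.084], 0.81)]
scene polish_bar [([0.651, -0.3, 0.003], 0.71), ([0.578, -0.008, -0.002], 0.18)]
scene salve_tin [([0.675, -0.376, -0.001], 0.88)]
scene loupe [([0.644, -0.467, -0.0], 0.43)]
side lap [([0.574, -0.011, 0.003], 0.74)]
side bolt_knob [([0.513, -0.129, 0.114], 0.69)]
side guard_handle [([0.625, 0.056, 0.085], 0.73), ([0.469, -0.069, 0.108], 0.67)]
side guard_hinge [([0.632, 0.057, 0.084], 0.61)]
side polish_bar [([0.649, -0.296, -0.001], 0.78)]
side salve_tin [([0.672, -0.378, -0.002], 0.97)]
side loupe [([0.575, -0.008, 0.007], 0.17)]
0.8
```

View pics/a.png

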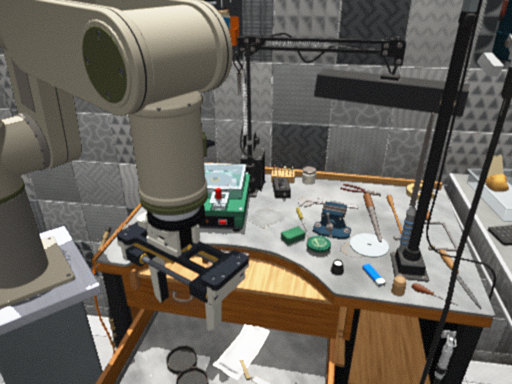

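View pics/b.png

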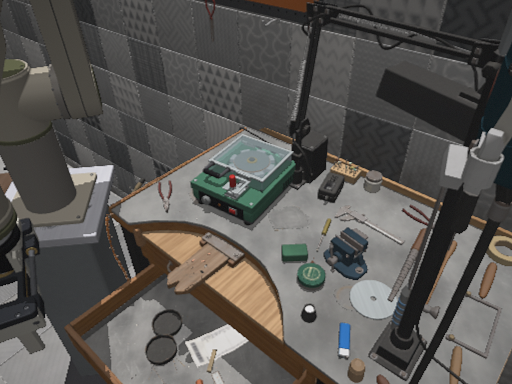

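```bash
cat > h.py <<'E'
from plant import robot
import cv2,numpy as np
from scipy.spatial.transform import Rotation as R
def rel(p,yaw=None):
    """shift in tool axes mm to world p, and yaw deg to bring tool y on +-yaw direction"""
    s=robot.read_state();M=R.from_rotvec(s['orientation']).as_matrix()
    d=M.T@(np.array(p)-s['tool_pos'])*1000
    out=[np.round(d,1).tolist()]
    if yaw is not None:
        l=M.T@[np.cos(yaw),np.sin(yaw),0];a=np.degrees(np.arctan2(-l[0],l[1]));out.append([round(a,1),round((a+180+180)%360-180,1)])
    return out
E
python3 - <<'E'
from h import *
from scipy.optimize import least_squares
s=robot.read_state();print(R.from_rotvec(s['orientation']).as_matrix().round(3))
c,f=robot.calibration('wrist'),R.from_rotvec
Rc=f(np.ravel(c['rvec'])).as_matrix();print('cam pos in tool',R.from_rotvec(s['orientation']).as_matrix().T@(-Rc.T@np.ravel(c['tvec'])-s['tool_pos']))
o=[.5755,-.010];k=[.5145,-.130];h=[.469,-.069]
def r(v):
    x,y,a,b=v;C=np.array([[np.cos(a),-np.sin(a)],[np.sin(a),np.cos(a)]])
    L=np.array([[0,0],[-.13+b,-.03],[-.12,.047]])
    return (L@C.T+[x,y]-[o,k,h]).ravel()
u=least_squares(r,[.57,-.01,.7,.006],bounds=([0,-1,.2,0],[1,1,.8001,.012]));print(u.x,u.fun.round(4))
print(rel([.47,-.15,.24],u.x[2]))
E
```

```text
[[ 0.949  0.315  0.   ]
 [ 0.315 -0.949 -0.   ]
 [ 0.     0.    -1.   ]]
cam pos in tool [ 0.06510744 -0.00151681 -0.1666877 ]
[ 5.81782322e-01 -1.38315359e-02  8.00100000e-01  1.15031273e-05] [ 0.0063 -0.0038 -0.0017  0.002  -0.0045  0.0018]
[[398.7, -309.5, -21.3], [np.float64(-117.5), np.float64(62.5)]]
```

play_rows(increments="399 -357 -21 62 1;399 -357 -21 62 1;399 -357 -21 62 1;399 -357 -21 62 1;399 -357 -21 62 1;399 -357 -21 62 1;399 -357 -21 62 1;399 -357 -21 62 1;399 -357 -21 62 1;399 -357 -21 62 1;399 -357 -21 62 1;399 -357 -21 62 1;399 -357 -21 62 1;399 -357 -21 62 1;399 -357 -21 62 1", force=25)

```text
t: 2.3
tool_pos: [0.4547, -0.1062, 0.2395]
orientation: [2.915, -1.17, -0.0]
force: [0.6, -0.1, -0.0]
opening: -0.0001
gripper_force: 0.0
```

```bash
python3 - <<'E'
from h import *
s=robot.read_state();print(s['t'],s['tool_pos'],R.from_rotvec(s['orientation']).as_matrix().round(3),s['q'],s['force'])
im=robot.read_camera('wrist');cv2.imwrite('pics/c.png',im)
for n in('lap','bolt_knob','guard_handle','guard_hinge'):
    for _ in range(2):
        r=robot.landmark_of('wrist',n);print(n,[(np.round(d['centre'],3).tolist(),round(d['conf'],2)) for d in r[:2]])
E
```

```text
2.3 [ 0.45471457 -0.10616267  0.23953114] [[ 0.723 -0.691 -0.   ]
 [-0.691 -0.723 -0.   ]
 [-0.     0.    -1.   ]] [-3.38909128e-01 -2.44747828e-01  1.81123030e+00 -3.97950376e-04
  1.57532005e+00  1.99516793e+00] [ 0.5526929  -0.14427072 -0.04718338]
lap [([0.579, -0.008, -0.004], 0.76)]
lap [([0.579, -0.008, -0.004], 0.76)]
bolt_knob [([0.518, -0.133, 0.123], 0.56)]
bolt_knob [([0.518, -0.133, 0.123], 0.56)]
guard_handle [([0.464, -0.072, 0.103], 0.98)]
guard_handle [([0.464, -0.072, 0.103], 0.98)]
guard_hinge [([0.631, 0.053, 0.085], 0.96), ([0.631, 0.051, 0.083], 0.32)]
guard_hinge [([0.631, 0.053, 0.085], 0.96), ([0.631, 0.051, 0.083], 0.32)]
```

View pics/c.png

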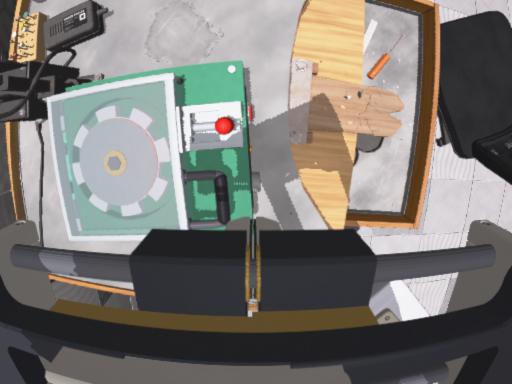

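The picture shows the red knob top at (224,126), the black handle bar's middle at about (222,198) and the green front edge from (244,66) to (251,180). I turn these into positions.

```bash
cat >> h.py <<'E'
def ray(px,z,cam='wrist'):
    c=robot.calibration(cam);f=192/np.tan(np.radians(c['vertical_fov'])/2)
    Rc=R.from_rotvec(np.ravel(c['rvec'])).as_matrix();C=-Rc.T@np.ravel(c['tvec'])
    d=np.array([px[0]-c['cx'],px[1]-c['cy']]);r=np.hypot(*d);t=r/f
    v=Rc.T@np.r_[np.sin(t)*d/r,np.cos(t)]
    return C+v*(z-C[2])/v[2]
E
python3 - <<'E'
from h import *
k=ray((224,126),.134);h1=ray((217,177),.104);h2=ray((223,220),.104);e=[ray(p,.072) for p in((244,66),(251,180))]
g=[ray(p,.108) for p in((173,77),(187,236),(52,97),(73,238))]
print(k,h1,h2,(h1+h2)/2);print(*e);print(*g)
for a,b in((e[1],e[0]),(h2,h1),(g[1],g[0]),(g[3],g[2])):
    d=b-a;print('yaw',np.arctan2(d[0],-d[1]),np.linalg.norm(d))
for a,b in((g[0],g[2]),(g[1],g[3])):
    d=b-a;print('yaw',np.arctan2(d[1],d[0]),np.linalg.norm(d))
for n in('bolt_knob','guard_handle'):
    r=robot.regions_of('wrist',n)
    for d in r[:2]:
        ys,xs=np.nonzero(d['pixels']);print(n,d['conf'],len(xs),xs.mean(),ys.mean(),xs.min(),xs.max(),ys.min(),ys.max())
E
```

```text
[ 0.51476152 -0.12588718  0.134     ] [ 0.48360592 -0.08101411  0.104     ] [ 0.44583693 -0.05203583  0.104     ] [ 0.46472143 -0.06652497  0.104     ]
[ 0.55139807 -0.18366723  0.072     ] [ 0.45207788 -0.09965487  0.072     ]
[ 0.58956125 -0.12185655  0.108     ] [ 0.46073394 -0.01059398  0.108     ] [ 0.69105652 -0.00658037  0.108     ] [0.55880751 0.1061738  0.108     ]
yaw 0.8687025141156677 0.13008679988309924
yaw 0.9163458426813291 0.04760502299151192
yaw 0.8584270739702007 0.17022289959789788
yaw 0.8648005816657578 0.17379098334873358
yaw 0.8488861638441385 0.15358999926043582
yaw 0.8721935946451973 0.15248980755758718
bolt_knob 0.65 536 215.0242537313433 125.71828358208955 192 234 116 134
guard_handle 0.86 22718 131.17162602341756 158.40602165683597 46 242 74 240
```

play_rows(increments="60 12 40 -3 1;60 12 80 -3 1;60 12 110 -3 1;60 12 130 -3 1;60 12 130 -3 1;60 12 130 -3 1;60 12 130 -3 1")

```text
t: 3.55
tool_pos: [0.4918, -0.1553, 0.1118]
orientation: [2.946, -1.09, 0.005]
force: [-0.0, -0.4, 0.2]
opening: 0.0005
gripper_force: 0.0
```

```bash
python3 - <<'E'
from h import *
s=robot.read_state();print(s['t'],s['tool_pos'],R.from_rotvec(s['orientation']).as_matrix().round(3),s['force'])
cv2.imwrite('pics/d.png',robot.read_camera('wrist')[60:360,60:460])
E
```

```text
3.55 [ 0.49176363 -0.1552651   0.11177094] [[ 0.759 -0.651  0.003]
 [-0.651 -0.759 -0.001]
 [ 0.003 -0.001 -1.   ]] [-0.03838199 -0.39694635  0.23375317]
```

View pics/d.png

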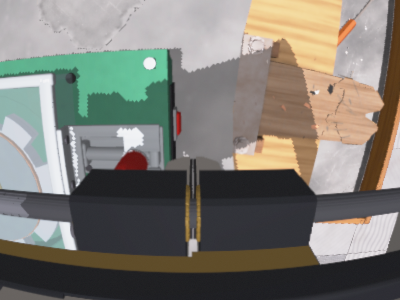

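play_rows(increments="0 -4 0 0 1;0 -8 0 0 1;0 -11 0 0 1;0 -14 0 0 1;0 -17 0 0 1;0 -20 0 0 1;0 -20 0 0 1")

```text
t: 4.3
tool_pos: [0.5037, -0.1394, 0.1096]
orientation: [-2.946, 1.09, -0.0]
force: [-1.0, -0.5, -0.4]
opening: 0.0004
gripper_force: 0.1
```

play_rows(increments="0 -3 0 0 1;0 -6 0 0 1;0 -9 0 0 1;0 -11 0 0 1;0 -11 0 0 1;0 -11 0 0 1")

```text
t: 4.9
tool_pos: [0.5107, -0.1311, 0.1095]
orientation: [-2.946, 1.09, 0.0]
force: [0.2, -0.1, 0.3]
opening: 0.0006
gripper_force: 0.0
```

play_rows(increments="0 -2 0 0 1;0 -4 0 0 1;0 -5 0 0 1;0 -5 0 0 1")

```text
t: 5.3
tool_pos: [0.5139, -0.1274, 0.1095]
orientation: [-2.946, 1.09, 0.0]
force: [-0.0, -0.8, 0.6]
opening: 0.0002
gripper_force: 0.5
```

```bash
python3 - <<'E'
from h import *
s=robot.read_state();print(s['t'],s['tool_pos'],s['force'])
im=robot.read_camera('side')[120:240,170:320];cv2.imwrite('pics/e.png',cv2.resize(im,(750,600),interpolation=cv2.INTER_CUBIC))
for n in('bolt_knob','guard_handle'):
  for c in('side','wrist'):
    if c=='wrist':robot.read_camera(c)
    r=robot.landmark_of(c,n);print(c,n,[(np.round(d['centre'],3).tolist(),round(d['conf'],2)) for d in r[:2]])
E
```

```text
5.3 [ 0.51388626 -0.12739731  0.10954427] [-0.0394492  -0.84615113  0.58222294]
side bolt_knob [([0.531, -0.111, 0.113], 0.61)]
wrist bolt_knob [([0.532, -0.114, 0.119], 0.93)]
side guard_handle [([0.467, -0.07, 0.104], 0.73)]
wrist guard_handle []
```

View pics/e.png

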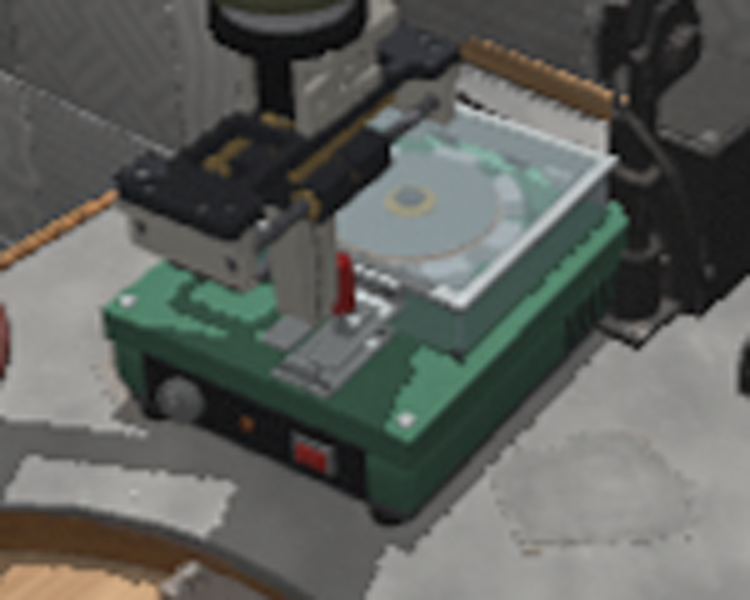

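The picture shows the closed fingers against the red knob at (345,285), and the knob has moved back. I push on until the stop shows as force.

play_rows(increments="0 -1 0 0 1;0 -2 0 0 1;0 -3 0 0 1;0 -4 0 0 1;0 -4 0 0 1")

```text
t: 6.15
tool_pos: [0.5159, -0.1252, 0.1096]
orientation: [2.945, -1.09, -0.001]
force: [-4.0, -5.0, 1.6]
opening: 0.0004
gripper_force: 3.3
```

play_rows(increments="0 -1 0 0 1;0 -1 0 0 1;0 -2 0 0 1;0 -2 0 0 1")

```text
t: 6.55
tool_pos: [0.5162, -0.1249, 0.1096]
orientation: [2.942, -1.09, -0.003]
force: [-10.8, -9.8, 4.0]
opening: 0.0004
gripper_force: 7.3
```

play_rows(increments="0 8 0 0 1;0 12 -20 0 1;0 12 -60 0 1;0 12 -90 0 1;-75 10 -90 0 0.35;-75 10 -90 0 0.35;-75 10 -90 0 0.35;-75 10 -90 0 0.35;-75 10 -90 0 0.35")

```text
t: 7.45
tool_pos: [0.455, -0.0821, 0.1999]
orientation: [-2.946, 1.09, -0.002]
force: [0.2, -0.4, -0.4]
opening: 0.0297
gripper_force: 0.0
```

```bash
python3 - <<'E'
from h import *
s=robot.read_state();print(s['t'],s['tool_pos'],s['opening'],s['force'])
im=robot.read_camera('wrist');cv2.imwrite('pics/f.png',im)
for n in('bolt_knob','guard_handle'):
  for c in('side','wrist'):
    if c=='side':robot.read_camera(c)
    r=robot.landmark_of(c,n);print(c,n,[(np.round(d['centre'],3).tolist(),round(d['conf'],2)) for d in r[:2]])
print(rel([.466,-.0695,.09],.86))
E
```

```text
7.45 [ 0.45501834 -0.0821294   0.1998806 ] 0.029693541373360485 [ 0.20095647 -0.4105738  -0.40244702]
side bolt_knob [([0.53, -0.111, 0.115], 0.64)]
wrist bolt_knob [([0.533, -0.112, 0.119], 0.6)]
side guard_handle [([0.466, -0.069, 0.106], 0.82)]
wrist guard_handle [([0.465, -0.071, 0.102], 0.88)]
[[0.7, -17.0, 109.4], [np.float64(-179.9), np.float64(0.1)]]
```

View pics/f.png

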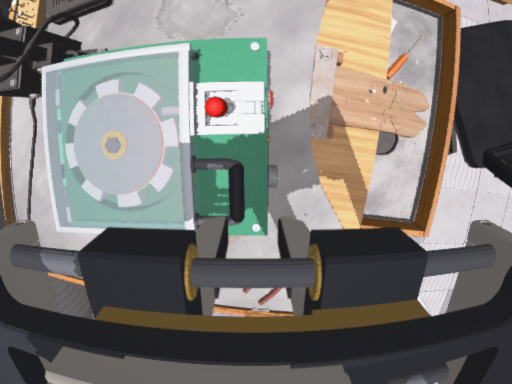

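The picture shows the knob at (216,106) and the handle bar from (237,163) to (237,222), with the open fingers at columns 212 and 293. I check both by ray.

```bash
python3 - <<'E'
from h import *
k=ray((216,106),.134);h=[ray(p,.104) for p in((237,164),(237,222))];m=(h[0]+h[1])/2
print(k,m,h[0]-h[1],np.linalg.norm(h[0]-h[1]))
a=.86;X=np.array([np.cos(a),np.sin(a),0]);Y=np.array([-X[1],X[0],0])
print('knob-handle along lap x,y',(k-m)@X,(k-m)@Y, rel([m[0],m[1],.09]))
E
```

```text
[ 0.52926152 -0.1088154   0.134     ] [ 0.46095156 -0.06881195  0.104     ] [ 0.04110312 -0.03618143  0.        ] 0.05475912603698578
knob-handle along lap x,y 0.014251655202726407 -0.0778679477783405 [[-3.6, -14.2, 109.4]]
```

play_rows(increments="-1 -15 30 0 0.35;-1 -15 60 0 0.35;-1 -15 85 0 0.35;-1 -15 100 0 0.35;-1 -15 109 0 0.35;-1 -15 109 0 0.35;-1 -15 109 0 0.35")

```text
t: 8.5
tool_pos: [0.4639, -0.0699, 0.0914]
orientation: [-2.946, 1.09, -0.001]
force: [0.2, -1.0, 1.5]
opening: 0.0299
gripper_force: 0.0
```

play_rows(increments="0 0 0 0 1;0 0 0 0 1;0 0 0 0 1;0 0 0 0 1;0 0 0 0 1", force=30)

```text
t: 9.0
tool_pos: [0.4639, -0.07, 0.0912]
orientation: [2.946, -1.09, 0.002]
force: [0.3, -1.7, 2.5]
opening: 0.0129
gripper_force: 30.0
```

play_rows(increments="0 -1 -9 0 1;0 -2.4 -17.5 0 1;0 -4.2 -26 0 1;0 -6.4 -34.8 0 1;0 -9 -43 0 1;0 -11.8 -51.7 0 1;0 -15 -60 0 1;0 -18.7 -68 0 1;0 -18.7 -68 0 1")

```text
t: 9.9
tool_pos: [0.475, -0.0566, 0.1591]
orientation: [2.944, -1.09, -0.001]
force: [-1.9, -8.0, -1.8]
opening: 0.0129
gripper_force: 30.0
```

```bash
python3 - <<'E'
from h import *
s=robot.read_state();print(s['t'],s['tool_pos'],s['opening'],s['force'],s['gripper_force'])
im=robot.read_camera('side')[100:240,160:335];cv2.imwrite('pics/g.png',cv2.resize(im,(750,600),interpolation=cv2.INTER_CUBIC))
E
```

```text
9.9 [ 0.47504903 -0.0566314   0.15912876] 0.012911406011714017 [-1.93491923 -7.9879474  -1.83168127] 30.006159245967865
```

View pics/g.png

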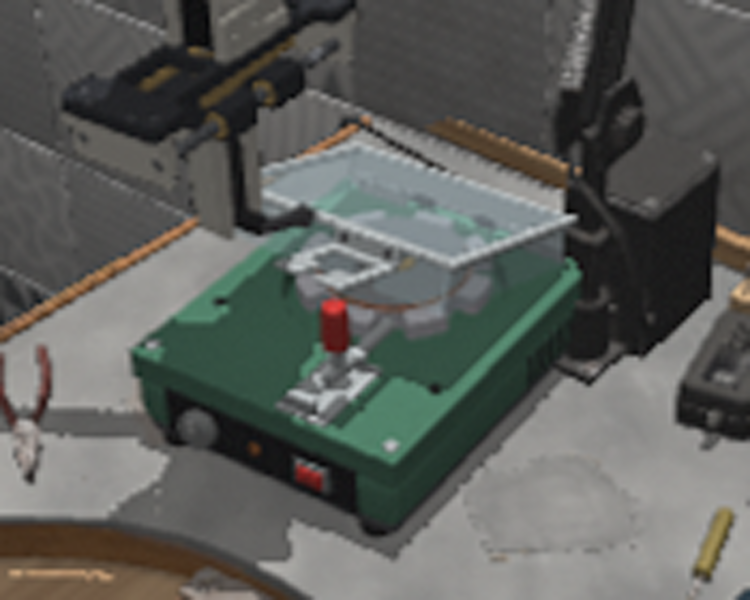

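The picture shows the guard about 20° up, held at its handle at (270,215). The tongue is clear over the knob at (333,325), so I continue.

play_rows(increments="0 -3 -8 0 1;0 -7 -15.6 0 1;0 -11.5 -23 0 1;0 -16.5 -30.5 0 1;0 -21.5 -37.5 0 1;0 -27 -44.5 0 1;0 -33 -51 0 1;0 -39 -57.5 0 1;0 -39 -57.5 0 1")

```text
t: 10.85
tool_pos: [0.4996, -0.0277, 0.2173]
orientation: [2.941, -1.09, -0.003]
force: [-11.4, -11.3, 8.6]
opening: 0.0132
gripper_force: 30.0
```

```bash
python3 - <<'E'
from h import *
s=robot.read_state();print(s['t'],s['tool_pos'],s['opening'],s['force'],s['wrist_torque'])
im=robot.read_camera('side')[80:220,160:335];cv2.imwrite('pics/i.png',cv2.resize(im,(750,600),interpolation=cv2.INTER_CUBIC))
w=robot.read_camera('wrist');cv2.imwrite('pics/j.png',w)
for c in('side','wrist'):
    for n in ('guard_handle','guard_hinge'):
        r=robot.landmark_of(c,n);print(c,n,[(np.round(d['centre'],3).tolist(),round(d['conf'],2)) for d in r[:2]])
E
```

```text
10.85 [ 0.49961207 -0.02770127  0.21733421] 0.013229173420681991 [-11.42492778 -11.32028757   8.62785749] [-2.03863847  2.21004228  0.00301582]
side guard_handle [([0.504, -0.027, 0.225], 0.69)]
side guard_hinge [([0.632, 0.052, 0.083], 0.77)]
wrist guard_handle [([0.5, -0.032, 0.222], 0.6)]
wrist guard_hinge [([0.627, 0.054, 0.087], 0.66)]
```

View pics/i.png

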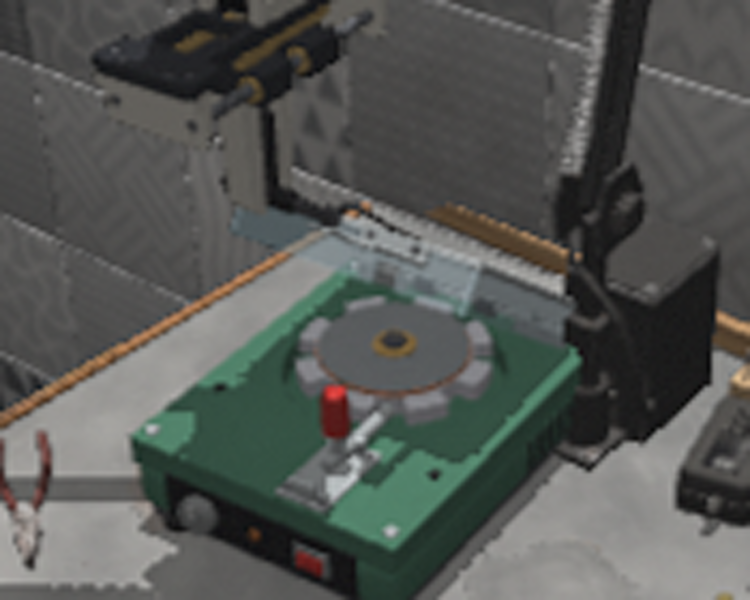

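View pics/j.png

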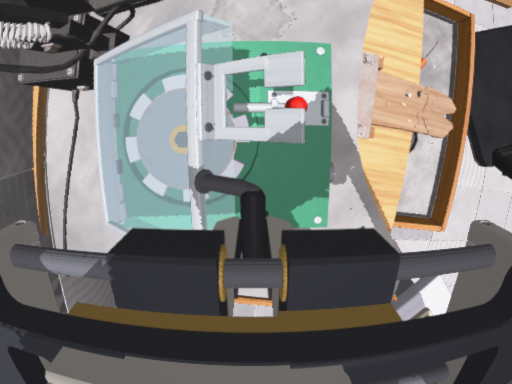

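The pictures show the guard about 38° up, with the tongue clear of the knob. The bar now sits near the fingertips, at (253,240) in the wrist view. The tool is a few mm ahead of the arc, so I ease it back before going on.

play_rows(increments="0 2 0 0 1;0 4 0 0 1;0 4 0 0 1")

```text
t: 11.45
tool_pos: [0.4981, -0.0293, 0.2152]
orientation: [2.946, -1.091, -0.001]
force: [2.9, -3.8, -5.7]
opening: 0.0132
gripper_force: 30.0
```

play_rows(increments="0 -2 -3 0 1;0 -4 -6 0 1;0 -7.5 -9 0 1;0 -10.5 -12 0 1;0 -13.5 -15 0 1;0 -16.5 -17.5 0 1;0 -16.5 -17.5 0 1")

```text
t: 12.15
tool_pos: [0.5092, -0.0161, 0.2326]
orientation: [-2.946, 1.09, 0.001]
force: [4.9, -1.4, -10.0]
opening: 0.0132
gripper_force: 30.0
```

play_rows(increments="0 -4 -2 0 1;0 -8 -4.5 0 1;0 -12 -7 0 1;0 -16 -9.5 0 1;0 -20 -12 0 1;0 -25 -15 0 1;0 -30 -18 0 1;0 -30 -18 0 1")

```text
t: 12.95
tool_pos: [0.5276, 0.0054, 0.2536]
orientation: [2.943, -1.09, -0.001]
force: [-12.3, -7.6, 11.6]
opening: 0.0132
gripper_force: 30.0
```

```bash
python3 - <<'E'
from h import *
s=robot.read_state();print(s['t'],s['tool_pos'],s['force'],s['opening'])
a=.86;X=np.array([np.cos(a),np.sin(a),0])
im=robot.read_camera('side')[80:220,160:335];cv2.imwrite('pics/k.png',cv2.resize(im,(750,600),interpolation=cv2.INTER_CUBIC))
robot.read_camera('wrist')
O=np.array([.578,-.008,.085])+.082*X
print('tcp angle',np.degrees(np.arctan2(s['tool_pos'][2]+.006-.085,-(s['tool_pos']-O)@X))-5.37)
for c in('side','wrist'):
    for n in ('guard_handle','bolt_knob'):
        r=robot.landmark_of(c,n)
        for d in r[:2]:
            v=np.array(d['centre'])-O;print(c,n,np.round(d['centre'],3),d['conf'],'ang',np.degrees(np.arctan2(v[2],-v@X))-5.37,np.hypot(v[2],v@X))
E
```

```text
12.95 [0.52760141 0.00537407 0.25357187] [-12.26547977  -7.56283895  11.64315556] 0.013234274488550798
tcp angle 53.66543194304836
side guard_handle [0.529 0.006 0.261] 0.71 ang 54.28549158769119 0.204054824559157
side bolt_knob [ 0.532 -0.107  0.115] 0.66 ang 3.6892029733811524 0.18989559000565706
side bolt_knob [ 0.578 -0.011  0.007] 0.61 ang -48.199779367390796 0.11488291765896841
wrist guard_handle [0.524 0.002 0.257] 0.72 ang 52.15485854822011 0.20411925430477873
wrist bolt_knob [ 0.53  -0.115  0.121] 0.76 ang 5.12059618126042 0.1977216492930286
```

View pics/k.png

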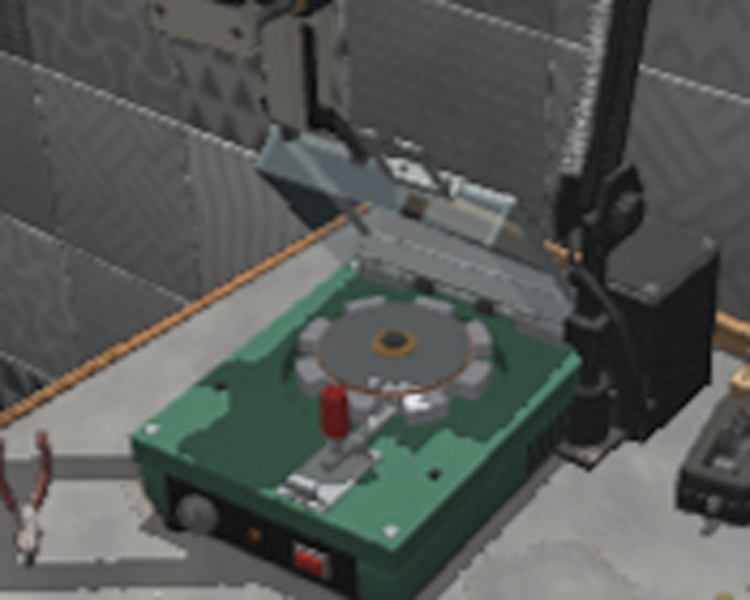

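The picture shows the guard at about 54°, held by the handle near (310,130), with the knob home at (335,410). One last step of about 6° remains, with an upward ease.

play_rows(increments="0 -2 -3 0 1;0 -5 -5.5 0 1;0 -8 -7.5 0 1;0 -11 -9.5 0 1;0 -14 -11.5 0 1;0 -18 -14 0 1;0 -18 -14 0 1;0 -18 -14 0 1;0 -18 -14 0 1;0 -18 -14 0 1")

```text
t: 14.25
tool_pos: [0.54, 0.0202, 0.2648]
orientation: [-2.946, 1.09, 0.002]
force: [1.2, -0.8, -12.4]
opening: 0.0128
gripper_force: 30.0
```

```bash
python3 - <<'E'
from h import *
s=robot.read_state();print(s['t'],s['tool_pos'],s['force'],s['opening'],s['gripper_force'])
a=.86;X=np.array([np.cos(a),np.sin(a),0])
O=np.array([.578,-.008,.085])+.082*X
for b in(.004,.006,.01):print('tcp angle',np.degrees(np.arctan2(s['tool_pos'][2]+b-.085,-(s['tool_pos']-O)@X))-5.37)
for c in('side','wrist','scene'):
    robot.read_camera(c)
    for n in ('guard_handle','guard_hinge'):
        for d in robot.landmark_of(c,n)[:1]:
            v=np.array(d['centre'])-O;print(c,n,np.round(d['centre'],3),d['conf'],'ang',np.degrees(np.arctan2(v[2],-v@X))-5.37,np.hypot(v[2],v@X))
E
```

```text
14.25 [0.53998076 0.02022259 0.26477116] [  1.22034132  -0.83460398 -12.39515157] 0.01279386326542545 29.987411499023438
tcp angle 59.70097910007865
tcp angle 59.93720207259147
tcp angle 60.397264701234796
side guard_handle [0.541 0.019 0.271] 0.64 ang 59.99427805787085 0.20418572021368597
side guard_hinge [0.63  0.054 0.087] 0.64 ang 42.62086393481929 0.002287904151599835
wrist guard_handle [0.54  0.017 0.265] 0.98 ang 58.75797253598591 0.20049547633783923
wrist guard_hinge [0.629 0.055 0.088] 0.89 ang 69.15228747568025 0.0029053649986472787
scene guard_handle [0.536 0.016 0.266] 0.74 ang 57.885854569650476 0.20312982740621272
scene guard_hinge [0.627 0.057 0.084] 0.56 ang -46.17381140397499 0.0009181739321557646
```

play_rows(increments="0 0 1.5 0 1;0 0 1.5 0 1;0 0 1.5 0 1;0 0 1.5 0 1;0 0 1.5 0 1")

```text
t: 15.2
tool_pos: [0.5401, 0.0201, 0.2647]
orientation: [-2.946, 1.09, 0.0]
force: [-5.7, 1.3, -6.7]
opening: 0.0127
gripper_force: 30.0
```

```bash
python3 - <<'E'
from h import *
s=robot.read_state();print(s['tool_pos'],s['force'],s['opening'],np.abs(s['dq']).max())
print(robot.close_job())
E
```

```text
[0.54007173 0.02012066 0.26470667] [-5.74164954  1.28089659 -6.67056549] 0.012689973948041592 0.0008412939067783418
the job is handed in; nothing more can be done
None
```

I pushed the bolt home against its stop, raised the guard to about 60° (estimates 58–60°), and handed the job in at about 15 s with the gripper still holding the handle steady; `close_job` returned no verdict.

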